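# Load the D cell into the data logger's spring holder

## Task

The data logger lies on its face, back cover off, battery holder empty. Load the large cell from the tray: press its flat end back against the coil spring with the nub end still raised, then roll the nub end down past the retaining lip and let the spring ease it forward to the contact, until the cell lies fully home under the lip. Work gently (do not squeeze the spring solid, force the lip or let the cell snap home) and leave the small cell, the screw dish and the back cover where they lie.

Things in the scene. Friction and masses are not known exactly. Their poses are not given: they have to be found in the camera images.
- cell: the large (D-size) cell to load: grey sleeve, bare steel ends, 33 mm diameter; can 59.5 mm long plus a steel nub of 10 mm diameter standing 2 mm out of one end (61.5 mm in all); about 110 g. It starts lying in one of the tray's two slots. Origin: on its axis, halfway along the 61.5 mm; its x axis runs along the cell towards the nub; its y and z axes turn as it rolls
- cell_nub (a point): centre of the outer face of the cell's nub, 30.75 mm along +x from the cell's origin
- cell_flat (a point): centre of the cell's flat end, 30.75 mm along -x from the cell's origin
- logger: the data logger's open grey casing, fixed, 190 x 126 mm, its 4 mm rim 34 mm high, circuit board inside at 18.5 mm. Origin: centre of its underside on the table; x along its length, z up. In its middle, along x at y = 0, stands the white battery holder, coil spring at the -x end, contact and lip at +x. More than 22 N between the cell and any of this does damage
- bay (a point): a mark on the logger: nominal middle of the holder's floor (logger x +4.25, z 22.5 mm), under the loaded cell's middle; logger's axes. The holder is screwed down in slots: the real one stands, as a whole, up to 6 mm to either side along x of what bay, lip_mark and spring_mark say; this is not measured and does not change under load. Loaded, the cell lies level on this floor, axis 16.5 mm above it
- lip_mark (a point): nominal tip of the retaining lip's underside (logger x +29.5, 34.5 mm above the holder's floor). The lip is 22 mm wide, 3 mm thick, and overhangs the bay by 5.5 mm from the contact wall (face 5.5 mm farther +x, 4 mm thick, top level with the lip's top, 37.5 mm above the floor). Loaded, the nub touches that wall and the can's end is 3.5 mm under the lip
- spring_mark (a point): nominal free end of the spring (logger x -22.5, 16.5 mm above the holder's floor): steel coil, 13 mm across at its end, moves along x only, 1.5 N to start plus 1.5 N per mm, solid after 11 mm (18 N). Its wall's face is 19 mm behind it, wall top 30 mm above the floor. Loaded, it is squeezed 4 mm; to roll past the lip it must be squeezed 7.5 to 9 mm (13 to 15 N)
- floor_mark (a point): same point as bay. The holder is open above and at the sides: along its floor run two ribs 5 mm high (31 mm over both) that cradle the cell; cheeks 20 to 22 mm high, 36 mm apart, flank it only in the last 12 mm at the lip end and 16.5 mm at the spring end, so its middle is free for fingers down to the ribs
- tray: fixed black tray 84 x 134 mm, floor 6 mm above the table. Origin: centre of its underside; two slots along its x axis at y = -31 and +31 mm, each with two ribs 5 mm high (31 mm over both) and end stops 6 mm high; the cells lie in them, axis along the tray's x
- small_cell: a smaller (C-size) cell, 26 mm diameter, 50 mm long, in the tray's other slot; same axes as the large one. Not to be moved
- screw_dish: aluminium dish with screws, 60 mm across, 14 mm high, beyond the logger's +x end; origin under its centre. Not to be moved
- cover: the logger's back cover, an upturned grey shell 190 x 126 x 34 mm beside the logger; origin: centre of its underside. Not to be moved
Mind the look-alikes: they are no part of the job. Leave any green or red look-alike of the cell alone.

How it is judged:
By the outcome, as a careful person would: the job done as asked, in the order asked, and still so for the second after the job is handed in, with the robot touching nothing.
It also fails if it takes over 61 s, if anything falls off the work surface, if the arm or the gripper's body presses on something with over 40 N, if the wrist force passes 120 N, or if a joint passes its speed limit or range.

## Robot

A 6-joint arm with a two-finger parallel gripper is mounted at the origin on the work surface. World frame = base frame: x ahead of the robot, y to its left, z up, the work surface at z = 0. Lengths are in m, angles in degrees, forces in N, time in s.
With the tool pointing down it reaches from about 0.325 to 0.85 m from the base axis. Payload 15.5 kg.
Tool frame: the origin (TCP) lies at the very end of the fingers, on their centre line; the grasp point (between the pads) lies arm.grip_depth behind it (arm.grip_depth is the distance from the TCP to the grasp point, in m); z points along the fingers, y is the line along which they close (so a half turn about z gives the same grasp; the last joint's range is limited). The gripper opens to 91 mm and grips with 3 to 60 N. Pads are 32 mm wide; open, the fingers measure 118 mm over their backs; the gripper's body (76 mm by 178 mm) begins 60 mm behind the grasp point.
Start: joints at [-80.988, 28.281, 77.091, -0, 74.628, -5.472], TCP at [0.156, -0.605, 0.18] pointing down, gripper open.
Joint ranges: [-166.48, 166.48], [-47.26, 123.95], [12.59, 153.08], [-70.14, 250.14], [6.76, 159.57], [-176.63, 176.63]. Speed limits (degrees/s): [108.29, 108.29, 147.25, 172.46, 172.46, 172.46].

## Interface

Orientations are given as a 3x3 rotation matrix whose columns are the frame's x, y, z axes.
In Python, from rig import arm gives the robot as it stands. Calls block until the motion is done:
- arm.move_to(position, orientation): joint-space move of the TCP to a pose.
- arm.move_l(position, orientation=None, feed=0.15): straight line of the TCP; orientation=None keeps the orientation; feed is the mean speed in m/s.
- arm.move_joints(angles): joint-space move.
- arm.grip(opening): finger opening in m; the grip force is fixed at half the most; returns when the fingers have stopped.
- arm.sleep(seconds).
- arm.solve_ik(position, orientation): joint angles nearest the present ones, or None.
- arm.snapshot(name): name is "scene" or "side" or "wrist"; returns the picture (384x512x3 uint8, red, green, blue); there is no depth.
- arm.get_calibration(name): a dict with "intrinsics" (3x3 intrinsics, pixels), "cam_to_world" (4x4, takes a point from camera to world coordinates). Camera axes: x right, y down, z forward; pixel columns grow to the right and rows downward; lengths in m; the calibration is good to about 2 mm. The wrist camera is an equidistant fisheye: a pixel r from the principal point sees the ray r / f radians off the axis. A picture is of the moment at which its call begins: read the wrist's pose just before it. get_calibration takes no time and is no camera call; for the wrist camera it gives the pose at the moment of the call.
A pose or a line that the arm cannot do raises arm.Unreachable and nothing moves.
- arm.sign_off(): hands the job in; it is judged then, once.
Readings, each from a call of its own:
- arm.current_t(): time.
- arm.current_joint_positions(): joint angles.
- arm.current_dq(): joint speeds.
- arm.current_tau(): joint torques, N m.
- arm.current_ee_pos(): TCP position.
- arm.current_tool_rot(): TCP orientation.
- arm.current_force(): force on the tool from outside, world axes, zero at the start.
- arm.current_torque(): the same for the moment, N m.
- arm.current_width(): finger opening in m.
- arm.current_grasp_force(): force on a finger pad.
Only numpy, scipy, OpenCV 4.12 (cv2) and the standard library are available. Lean on these libraries where they do the work, as an engineer would, in place of code of your own. Each camera call takes 0.05 s, during which the arm holds its last target. There are 200 camera calls.

## Working session

There is one attempt and no reset: what is moved stays moved. The work goes in short steps, each a Python script; the robot and the scene stay as the last script left them, time stands still between calls to the robot, and variables do not carry over. Pictures are saved under pics/ and viewed, at most 10 in all, crops included, and the job is handed in when it is done.

```bash
mkdir -p pics; ls
python3 - <<'E'
from rig import arm
import cv2,numpy as np
a=[]
for n in ("scene","side"):
    im=arm.snapshot(n); cv2.imwrite(f"pics/{n}0.png",im[:,:,::-1]); 
    c=arm.get_calibration(n); print(n,np.round(c["intrinsics"],1).tolist(),np.round(c["cam_to_world"],3).tolist())
im=arm.snapshot("wrist");cv2.imwrite("pics/wrist0.png",im[:,:,::-1])
c=arm.get_calibration("wrist");print(np.round(c["intrinsics"],1).tolist(),np.round(c["cam_to_world"],3).tolist())
print(arm.grip_depth,arm.current_t(),arm.current_width(),np.round(arm.current_tool_rot(),3).tolist())
E
```

```text
pics
scene [[360.5, 0.0, 251.7], [0.0, 360.5, 193.9], [0.0, 0.0, 1.0]] [[0.637, 0.575, -0.514, 0.949], [0.771, -0.464, 0.437, -0.36], [0.012, -0.674, -0.739, 0.686], [0.0, 0.0, 0.0, 1.0]]
side [[349.2, 0.0, 256.6], [0.0, 349.2, 197.5], [0.0, 0.0, 1.0]] [[-0.995, -0.044, 0.086, 0.459], [-0.096, 0.583, -0.806, 0.6], [-0.015, -0.811, -0.585, 0.496], [0.0, 0.0, 0.0, 1.0]]
[[297.3, 0.0, 258.9], [0.0, 297.3, 189.1], [0.0, 0.0, 1.0]] [[0.25, -0.941, -0.227, 0.22], [-0.968, -0.244, -0.057, -0.591], [-0.001, 0.234, -0.972, 0.384], [0.0, 0.0, 0.0, 1.0]]
0.0188 0.15 0.09111341509168161 [[0.968, 0.25, -0.0], [0.25, -0.968, 0.001], [0.0, -0.001, -1.0]]
```

View pics/scene0.png

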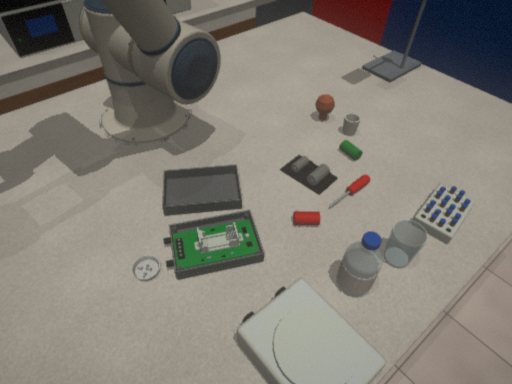

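View pics/side0.png

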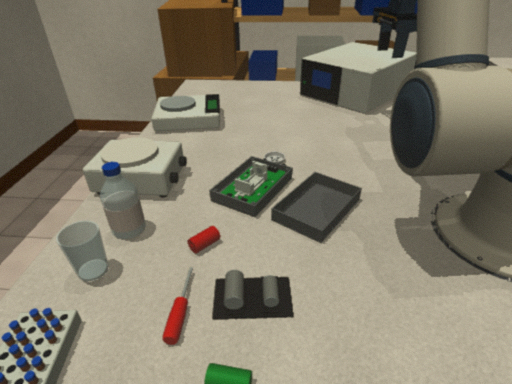

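Candidates for the cell, scene / side pixels:
- Grey cell A: (319,173) / (234,288). It is the bigger one.
- Grey cell B: (301,163) / (270,291). It is smaller, so probably the C cell.
- Green look-alike: (350,149) / (228,375).
- Red look-alike: (307,218) / (204,238).

I choose A. The logger is at scene (216,242), and the dish at (147,268) marks its +x end. Next I get rough positions and look from close up.

```bash
cat > h.py <<'E'
import numpy as np,cv2
from rig import arm
def ray(c,uv,fish=False):
    K=c["intrinsics"];T=np.array(c["cam_to_world"])
    x=(uv[0]-K[0][2])/K[0][0];y=(uv[1]-K[1][2])/K[1][1]
    if fish:
        r=np.hypot(x,y);s=np.sin(r)/max(r,1e-9);d=np.array([x*s,y*s,np.cos(r)])
    else: d=np.array([x,y,1.])
    return T[:3,3],T[:3,:3]@d
def onz(c,uv,z,fish=False):
    o,d=ray(c,uv,fish); return o+d*(z-o[2])/d[2]
def proj(c,p,fish=False):
    K=np.array(c["intrinsics"]);T=np.array(c["cam_to_world"])
    q=T[:3,:3].T@(np.array(p)-T[:3,3])
    if fish:
        r=np.hypot(q[0],q[1]);t=np.arctan2(r,q[2]);x,y=q[:2]/max(r,1e-9)*t
    else: x,y=q[:2]/q[2]
    return np.array([K[0,0]*x+K[0,2],K[1,1]*y+K[1,2]])
def rot(a): # tool down, tool y (closing) along world angle a(deg)
    a=np.radians(a);y=np.array([np.cos(a),np.sin(a),0]);z=np.array([0,0,-1.]);return np.c_[np.cross(y,z),y,z]
E
python3 - <<'E'
from h import *
for n,pts in dict(scene=dict(A=(319,173,.03),B=(301,163,.03),logger=(216,242,.034),dish=(147,268,.01),cover=(202,188,.034),green=(350,149,.015)),
  side=dict(A=(234,288,.03),B=(270,291,.03),logger=(252,186,.034),dish=(275,159,.01),cover=(317,205,.034),c1=(216,279,.006),c2=(291,279,.006),c3=(292,317,.006),c4=(214,318,.006),
   l1=(211,188,.034),l2=(253,156,.034),l3=(293,171,.034),l4=(250,207,.034))).items():
    c=arm.get_calibration(n)
    for k,v in pts.items(): print(n,k,np.round(onz(c,v[:2],v[2]),3))
E
```

```text
scene A [0.546 0.211 0.03 ]
scene B [0.489 0.202 0.03 ]
scene logger [ 0.556 -0.126  0.034]
scene dish [ 0.503 -0.27   0.01 ]
scene cover [ 0.402 -0.058  0.034]
scene green [0.525 0.366 0.015]
side A [0.541 0.219 0.03 ]
side B [0.48 0.22 0.03]
side logger [ 0.543 -0.083  0.034]
side dish [ 0.497 -0.258  0.01 ]
side cover [ 0.393 -0.02   0.034]
side c1 [0.581 0.181 0.006]
side c2 [0.445 0.17  0.006]
side c3 [0.442 0.25  0.006]
side c4 [0.568 0.263 0.006]
side l1 [ 0.638 -0.068  0.034]
side l2 [ 0.556 -0.228  0.034]
side l3 [ 0.447 -0.158  0.034]
side l4 [ 0.538 -0.001  0.034]
```

Run:
```python
from h import *
import json
out={}
for n,p,a in (("log",[.545,-.112,.15],-30),("tray",[.51,.215,.15],5)):
    arm.move_to(p,rot(a)); c=arm.get_calibration("wrist"); im=arm.snapshot("wrist")
    cv2.imwrite(f"pics/w_{n}.png",im[:,:,::-1]); out[n]={k:np.array(v).tolist() for k,v in c.items()}
    print(arm.current_t(),np.round(arm.current_joint_positions(),1),np.round(arm.current_ee_pos(),4))
json.dump(out,open("cal.json","w"))
s=[cv2.resize(cv2.imread(f"pics/w_{n}.png")[y0:y0+240,x0:x0+320],None,fx=2.5,fy=2.5,interpolation=cv2.INTER_CUBIC) for n,x0,y0 in (("log",100,60),("tray",100,60))]
cv2.imwrite("pics/wl.png",s[0]);cv2.imwrite("pics/wt.png",s[1])
```

```text
2.4417 [-17.8  24.6  89.1  -0.   66.3  12.2] [ 0.545  -0.1128  0.15  ]
3.7417 [16.6 24.4 89.5 -0.  66.1 11.7] [0.5105 0.2139 0.15  ]
```

View pics/wl.png

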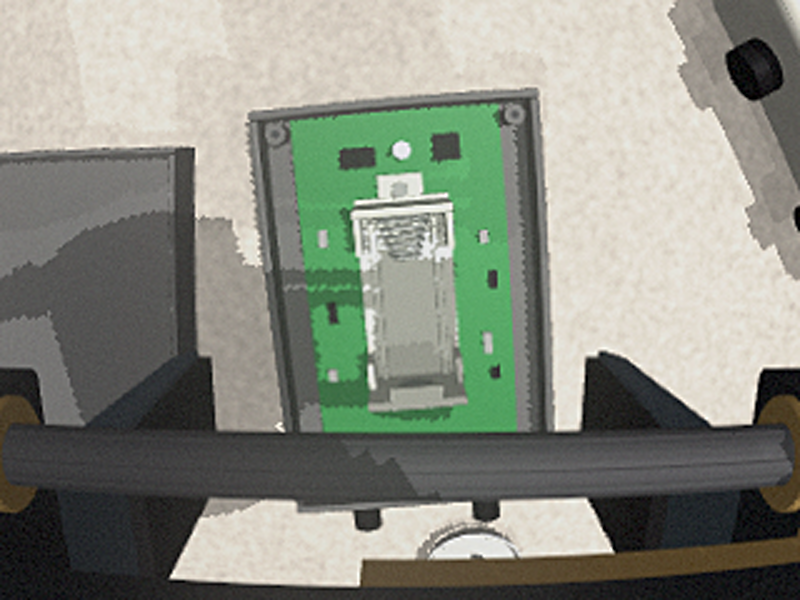

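View pics/wt.png

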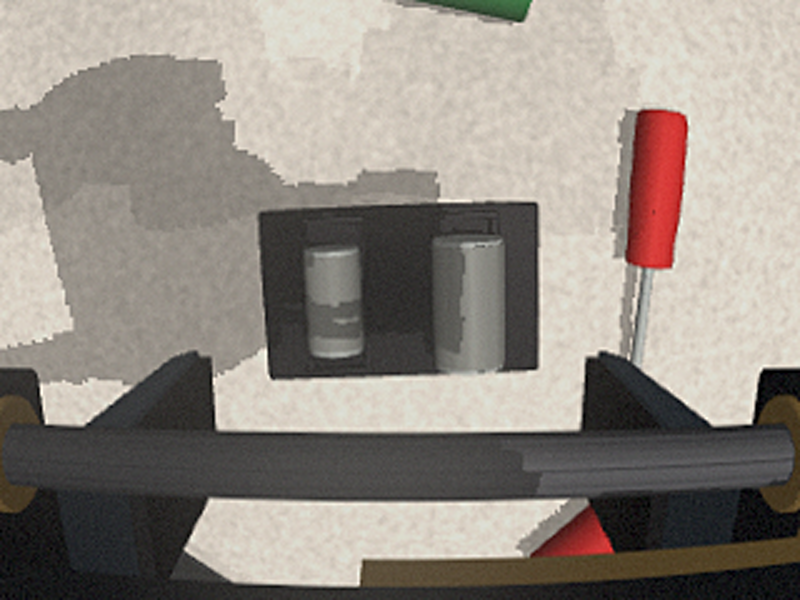

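Wrist views. In the logger view the spring end of the holder is at the top, at crop (402,235), and the lip is at the bottom, at (415,395). In the tray view the large cell is at (468,303) and the small one at (333,300), so A is right. I still need to know which end of A carries the nub.

Run:
```python
from h import *
import json
cal=json.load(open("cal.json"))
def P(n,x,y,z): return onz(cal[n],(x/2.5+100,y/2.5+60),z,True)
q=np.array([P("tray",*p,.006) for p in ((260,212),(538,203),(538,368),(271,378))])[:,:2]
rc=cv2.minAreaRect((q*1000).astype(np.float32)); print("tray",rc,q.mean(0)); 
e=[(q[2]-q[1]),(q[3]-q[0])]; print([np.degrees(np.arctan2(*v[::-1])) for v in e],[np.linalg.norm(v) for v in e], "short edges:",[np.degrees(np.arctan2(*(q[i]-q[j])[::-1])) for i,j in((1,0),(2,3))])
for nm,p in dict(top=(468,238),bot=(468,371)).items(): print("cell",nm,np.round(P("tray",*p,.0225),4),np.round(P("tray",*p,.036),4))
for nm,p in dict(TL=(248,115,.034),TR=(538,90,.034),L2=(288,425,.034),R2=(551,425,.034),sw1=(352,212,.0525),sw2=(452,203,.0525),lip1=(390,389,.060),lip2=(442,386,.060),wl=(369,410,.06),wr=(466,402,.06)).items(): print(nm,np.round(P("log",*p),4))
c=arm.get_calibration("side");s=arm.snapshot("side");k=arm.snapshot("scene");w=cv2.imread("pics/w_tray.png")
s=s[260:330,200:300,::-1];k=k[140:210,270:370,::-1];w=w[140:210,220:320]
cv2.imwrite("pics/ends.png",np.hstack([cv2.resize(v,(266,186*1),interpolation=cv2.INTER_CUBIC) if 0 else cv2.resize(v,None,fx=2.6,fy=2.6*1.0,interpolation=cv2.INTER_CUBIC) for v in (s,k,w)]))
big=[cv2.resize(v[15:65],None,fx=7.5,fy=6,interpolation=cv2.INTER_CUBIC) for v in (s,k)]
cv2.imwrite("pics/ends.png",np.vstack(big))
```

```text
tray ((513.317626953125, 209.08778381347656), (132.5147705078125, 82.19511413574219), 7.147909641265869) [0.51354315 0.20893151]
[np.float64(-82.85210280686441), np.float64(-83.42173815201903)] [np.float64(0.08140609295495574), np.float64(0.0821991776268961)] short edges: [np.float64(6.816958222241442), np.float64(7.16014720599867)]
cell top [0.5407 0.2393 0.0225] [0.5393 0.2408 0.036 ]
cell bot [0.5474 0.1772 0.0225] [0.5457 0.1813 0.036 ]
TL [ 0.5302 -0.0131  0.034 ]
TR [ 0.6438 -0.0663  0.034 ]
L2 [ 0.4714 -0.142   0.034 ]
R2 [ 0.5775 -0.2038  0.034 ]
sw1 [ 0.5493 -0.072   0.0525]
sw2 [ 0.5863 -0.0891  0.0525]
lip1 [ 0.5261 -0.1428  0.06  ]
lip2 [ 0.5455 -0.1526  0.06  ]
wl [ 0.5137 -0.1465  0.06  ]
wr [ 0.5508 -0.1639  0.06  ]
```

View pics/ends.png

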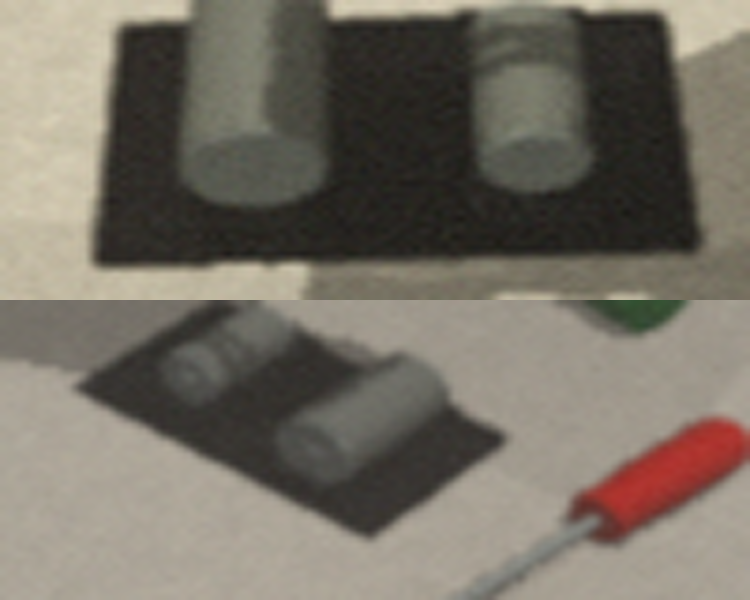

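The side view shows a plain flat face on A's +y end. The scene view shows a dark nub disc at (315,445) on its -y end, so the flat points along tool +x. That suits the logger approach with no half turn. Now the grasp.

Run:
```python
from h import *
import json
R=rot(6.9); p=np.array([.5437,.2095,.012])
print("f0",np.round(arm.current_force(),2))
arm.grip(.052)
arm.move_to(p+[0,0,.07],R); arm.move_l(p,feed=.08)
print("f1",np.round(arm.current_force(),2),np.round(arm.current_ee_pos(),4))
arm.grip(.02); arm.sleep(.1)
print(arm.current_width(),arm.current_grasp_force(),"f2",np.round(arm.current_force(),2),np.round(arm.current_ee_pos(),4))
arm.move_l(p+[0,0,.08],feed=.1)
print("f3",np.round(arm.current_force(),2))
# view logger: TCP shifted along logger +x
u=np.array([np.cos(np.radians(-115)),np.sin(np.radians(-115)),0])
L=np.array([.5469,-.1258,0]); 
arm.move_to(L+u*.045+[0,0,.15],rot(-25)); arm.sleep(.2)
print("f4",np.round(arm.current_force(),2),arm.current_t(),arm.current_width())
c=arm.get_calibration("wrist"); im=arm.snapshot("wrist");json.dump({k:np.array(v).tolist() for k,v in c.items()},open("cal2.json","w"))
cv2.imwrite("pics/w2.png",im[:,:,::-1])
tp=arm.current_ee_pos();print(np.round(tp,4),"tcp px",proj(c,tp,True))
cv2.imwrite("pics/w2b.png",cv2.resize(im[60:300,100:420,::-1],None,fx=2.5,fy=2.5,interpolation=cv2.INTER_CUBIC))
```

```text
f0 [-0.85  0.   -0.26]
f1 [ 0.3  -0.19 -0.49] [0.544  0.2096 0.0124]
0.019948474243349508 0.0 f2 [-0.5  -0.33 -0.55] [0.5437 0.2095 0.012 ]
f3 [-0.14  0.63 -0.59]
f4 [ 0.3   0.22 -0.03] 9.3417 0.02018299163380638
[ 0.5281 -0.1659  0.1499] tcp px [256.77662389 208.91959246]
```

View pics/w2b.png

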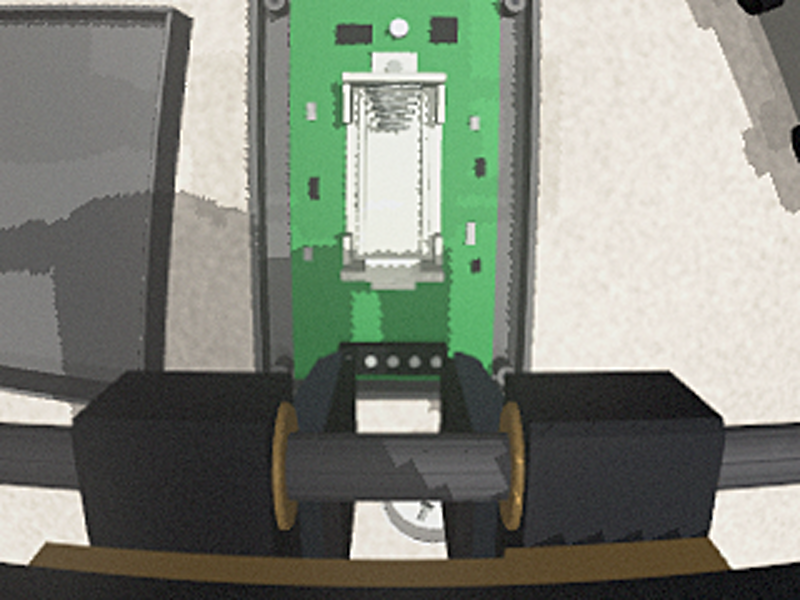

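The wrist view shows the logger clearly, with the spring at crop (392,105) and the lip at (392,265). The gripper is empty, with a width of 20 mm, so I look at the tray.

Run:
```python
from h import *
s=arm.snapshot("side")[180:330,150:350,::-1];k=arm.snapshot("scene")[110:260,210:410,::-1]
cv2.imwrite("pics/n1.png",np.hstack([cv2.resize(v,(400,300),interpolation=cv2.INTER_CUBIC) for v in (s,k)]))
```

```text
(no output)
```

View pics/n1.png

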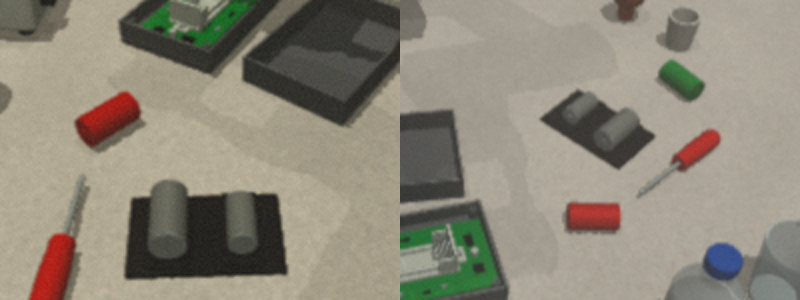

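Both cells still lie in the tray and nothing has moved, so the fingers closed on nothing. I go back and look from the grasp pose before closing.

Run:
```python
from h import *
R=rot(6.9); p=np.array([.5437,.2095,.012])
arm.grip(.052)
arm.move_to(p+[0,0,.07],R); arm.move_l(p,feed=.08); arm.sleep(.1)
print(np.round(arm.current_force(),2),np.round(arm.current_ee_pos(),4),arm.current_width())
ims=[arm.snapshot(n) for n in ("wrist","side","scene")]
np.save("g.npy",np.array(ims))
w,s,k=ims
for o in (.045,.038,.034,.031):
    arm.grip(o); print(o,arm.current_width(),arm.current_grasp_force(),np.round(arm.current_force(),2))
v=[cv2.resize(i[:,:,::-1],(400,300),interpolation=cv2.INTER_CUBIC) for i in (w[90:282,130:386],s[200:350,150:350],k[90:240,220:420],arm.snapshot("wrist")[90:282,130:386])]
cv2.imwrite("pics/n2.png",np.vstack([np.hstack(v[:2]),np.hstack(v[2:])]));print(arm.current_t())
```

```text
[ 0.1   0.23 -0.59] [0.5441 0.2096 0.0125] 0.05207251445057419
0.045 0.04534304056889392 0.0 [ 0.67  0.03 -0.27]
0.038 0.03768739458593807 0.0 [ 0.42  0.62 -0.41]
0.034 0.034090679944271673 0.0 [-0.26 -0.28  0.6 ]
0.031 0.030880599505061283 0.0 [-0.79 -0.37  0.51]
14.15
```

View pics/n2.png

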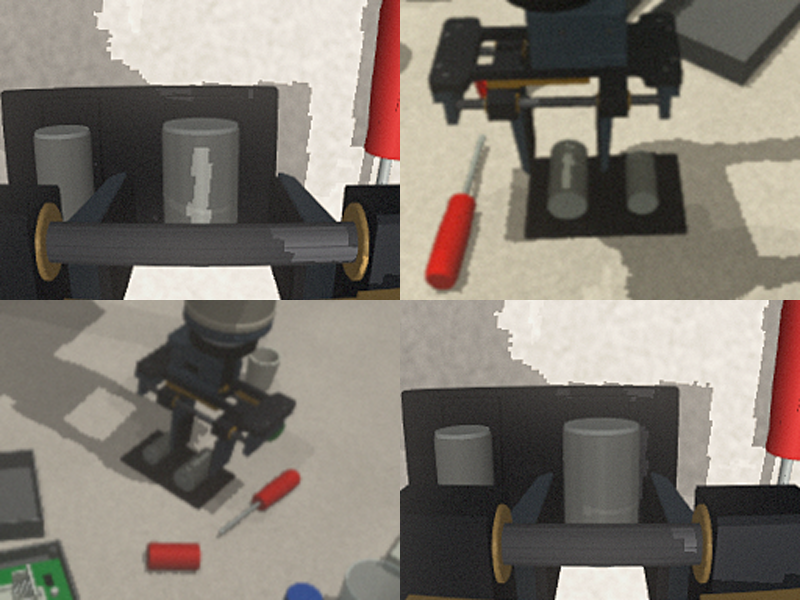

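```bash
cat >> h.py <<'E'
def tri(rays):
    A=0;b=0
    for o,d in rays:
        d=d/np.linalg.norm(d);M=np.eye(3)-np.outer(d,d);A=A+M;b=b+M@o
    return np.linalg.solve(A,b)
E
python3 - <<'E'
from h import *
cs,ck=arm.get_calibration("side"),arm.get_calibration("scene")
for n,a,b in (("+x tip",(212.5,286),(335,179)),("-x tip",(252.5,282.5),(309,165))):
    print(n,np.round(tri([ray(cs,a),ray(ck,b)]),4))
t=arm.current_ee_pos();R=np.array(arm.current_tool_rot())
for s in (1,-1):
    q=t+R[:,1]*s*.0325; print("expected tip",np.round(q,4),"side",np.round(proj(cs,q),1),"scene",np.round(proj(ck,q),1))
cw=arm.get_calibration("wrist")
for q in ([.5437,.2095,.0225],[.5400,.2400,.0225],[.5474,.179,.0225]): print(q,"side",np.round(proj(cs,q),1),"scene",np.round(proj(ck,q),1),"wrist",np.round(proj(cw,q,True),1))
# cell mask in side image of first look
s=cv2.imread("pics/side0.png");k=cv2.imread("pics/scene0.png")
E
```

```text
+x tip [0.5825 0.2229 0.0326]
-x tip [0.5109 0.2086 0.0348]
expected tip [0.5759 0.2134 0.012 ] side [214.9 291.1] scene [326.9 183.9]
expected tip [0.5114 0.2056 0.012 ] side [252.4 290. ] scene [307.1 171.7]
[0.5437, 0.2095, 0.0225] side [233.3 286.6] scene [317.5 174.9] wrist [258.3 212.5]
[0.54, 0.24, 0.0225] side [232.8 301.4] scene [324.4 169.1] wrist [258.3 168.1]
[0.5474, 0.179, 0.0225] side [233.8 273. ] scene [310.4 180.9] wrist [258.3 253. ]
```

The cell is where I computed it. Closing to 20 mm without contact, and the fingertips' size in the wrist picture, both put the real finger ends about 20–30 mm above the reported TCP. I lower in small force-guarded steps, then grip.

```bash
cat >> h.py <<'E'
def F(n=4):
    f=[]
    for _ in range(n): f.append(arm.current_force()); arm.sleep(.01)
    return np.mean(f,0)
E
python3 - <<'E'
from h import *
arm.grip(.052); p=np.array([.5437,.2095,.012]); f0=F(6); z=.012
while z>-.0195:
    z-=.002 if z>-.005 else .001
    arm.move_l([p[0],p[1],z],feed=.03); f=F(3)-f0
    if abs(f[2])>2.5 or np.linalg.norm(f)>4: print("touch",z,f); break
print(z,np.round(F()-f0,2),np.round(arm.current_ee_pos(),4),arm.current_t())
if z>-.0195: z+=.005; arm.move_l([p[0],p[1],z],feed=.03)
arm.grip(.036); print(arm.current_width(),arm.current_grasp_force())
arm.grip(.025); arm.sleep(.1); print(z,arm.current_width(),arm.current_grasp_force(),np.round(F()-f0,2),arm.current_t())
E
```

```text
-0.02000000000000001 [ 0.14  0.2  -0.05] [ 0.5437  0.2095 -0.02  ] 21.0833
0.03594155128313218 0.0
-0.02000000000000001 0.03226042408691868 29.99964863061905 [-0.37 -0.05  0.42] 21.9083
```

The cell is held: 32.3 mm width, 30 N pad force. Next I lift it, check the grip and camera bias, refine the holder pose from the last logger picture, and plan the roll-in path from the stated geometry.

```bash
cat > plan.py <<'E'
import numpy as np
# mm, holder frame (x along logger, z above holder floor); rear-bottom corner (xb,zb), tilt th
def clr(th,xb,zb):
    c,s=np.cos(th),np.sin(th)
    pr=[(59.5,0),(59.5,11.5),(61.5,11.5),(61.5,21.5),(59.5,21.5),(59.5,33),(40,33)]
    P=np.vstack([np.linspace(p,q,25) for p,q in zip(pr,pr[1:])])
    x=xb+P[:,0]*c-P[:,1]*s; z=zb+P[:,0]*s+P[:,1]*c
    def d(x0,z0,z1): # signed-ish distance to block x>=x0,z0<=z<=z1
        dx=np.maximum(x0-x,0);dz=np.maximum(np.maximum(z0-z,z-z1),0);o=np.hypot(dx,dz)
        return np.where(o>0,o,-np.minimum(x-x0,np.minimum(z-z0,z1-z))).min()
    return min(d(29.5,34.5,37.5),d(35,-10,37.5))
def xb_of(th,zb,S): return -22.5-S+max((23-zb)*np.tan(th),0)
E
python3 - <<'E'
from plan import *
for th in (35,30,27,24,21,18,16,14,12,10,8,6,5,4,3,2,1,0):
    t=np.radians(th); r=[]
    for zb in (0,.3,1,2,4,6,8,10,12,14,16,18): r.append("%5.1f"%clr(t,xb_of(t,zb,8.4),zb))
    print(th,*r)
E
python3 - <<'E'
from h import *
import json
R=rot(6.9)
arm.move_l([.5437,.2095,.05],feed=.1)
arm.sleep(.1);print("f",np.round(F(6),2),arm.current_width(),arm.current_grasp_force(),arm.current_t())
c=arm.get_calibration("wrist");im=arm.snapshot("wrist");cv2.imwrite("pics/w3.png",im[:,:,::-1])
t=np.array(arm.current_ee_pos());R=np.array(arm.current_tool_rot());C=t-.0425*R[:,2]
for q in (.03075,0,-.03075): print("axis pt",q,np.round(proj(c,C+R[:,0]*q,True),1), [np.round(proj(c,C+R[:,0]*q+R[:,1]*s*.0165,True),1).tolist() for s in (1,-1)])
for z in (-.0165,.0165): print("flat top/bot",np.round(proj(c,C+R[:,0]*.03075+R[:,2]*z,True),1))
g=cv2.cvtColor(im,cv2.COLOR_RGB2GRAY)
for r in (175,182,190): print(r,g[r,225:293:1].tolist())
print("col",g[145:215,258].tolist())
c2=json.load(open("cal2.json"));Q=lambda x,y,z:onz(c2,(x/2.5+100,y/2.5+60),z,True)
u=np.array([np.cos(np.radians(-115)),np.sin(np.radians(-115))]);v=np.array([-u[1],u[0]]);L=np.array([.5469,-.1258])
for n,p in dict(sw1=(343,74,.0525),sw2=(446,74,.0525),w1=(341,280,.06),w2=(443,277,.06),lip1=(365,259,.06),lip2=(417,259,.06),rimTL=(248,60,.034),rimTR=(544,60,.034),rimBL=(263,350,.034),rimBR=(523,350,.034)).items():
    d=Q(*p)[:2]-L; print(n,"x %.1f y %.1f"%(d@u*1e3,d@v*1e3))
E
```

```text
35  -1.4  -1.5  -1.4  -1.4   0.6   2.6   4.8   7.1   9.5  11.9  14.3  16.7
30  -1.1  -0.9  -1.0  -1.0  -0.9  -0.9   0.3   2.6   4.9   7.3   9.6  11.9
27  -0.2  -0.3  -0.3  -0.3  -0.3  -0.2  -0.3   0.8   2.3   4.5   6.7   8.9
24  -1.2  -1.2  -0.9  -0.1   0.4   0.4   0.4   0.4   1.1   2.2   4.0   6.1
21  -0.7  -0.7  -0.7  -0.7  -0.2   1.0   1.0   1.0   1.0   1.4   2.2   3.5
18  -0.3  -0.4  -0.4  -0.3  -0.3  -0.1   0.7   1.5   1.5   1.5   1.5   2.2
16  -0.2  -0.2  -0.1  -0.2  -0.2  -0.2   0.2   0.9   1.7   1.7   1.7   1.8
14  -0.0  -0.0  -0.1  -0.0  -0.0  -0.0  -0.0   0.3   0.9   1.9   1.9   1.9
12   0.7   0.4   0.0  -0.0  -0.0  -0.0   0.0   0.0   0.3   0.9   2.0   2.0
10   2.0   2.0   1.6   0.6   0.0  -0.0  -0.0   0.0   0.0   0.2   0.8   2.0
8   1.9   1.9   1.9   1.9   0.7  -0.1  -0.0  -0.0  -0.0  -0.0   0.1   0.6
6   1.8   1.8   1.8   1.8   1.8   0.7  -0.2  -0.2  -0.2  -0.2  -0.2  -0.1
5   1.7   1.7   1.7   1.7   1.7   1.7  -0.3  -0.3  -0.3  -0.3  -0.3  -0.3
4   1.6   1.6   1.6   1.6   1.6   1.6   0.8  -0.4  -0.4  -0.4  -0.4  -0.4
3   1.4   1.4   1.4   1.4   1.4   1.4   1.4  -0.2  -0.
[... 1215 characters left out ...]
6, 101, 97, 97, 93, 101, 100, 98, 102, 104, 102, 105, 106, 102, 103, 99, 99, 101, 102, 99, 98, 99, 99, 99, 96, 97, 95, 94, 97, 97, 96, 96, 89, 95, 95, 84, 85, 85, 85, 83, 62, 46, 47, 45, 54]
col [63, 61, 72, 60, 62, 65, 60, 55, 63, 59, 67, 59, 57, 59, 55, 57, 53, 52, 51, 54, 49, 51, 54, 49, 46, 54, 47, 44, 74, 97, 96, 89, 94, 95, 90, 93, 94, 92, 84, 101, 122, 125, 126, 117, 97, 102, 104, 102, 105, 101, 99, 104, 103, 103, 102, 102, 104, 105, 100, 105, 107, 101, 104, 102, 101, 102, 103, 103, 101, 100]
sw1 x -49.5 y -20.6
sw2 x -49.5 y 20.7
w1 x 33.6 y -21.3
w2 x 32.3 y 19.7
lip1 x 25.0 y -11.6
lip2 x 25.0 y 9.2
rimTL x -58.7 y -63.1
rimTR x -58.9 y 64.2
rimBL x 70.2 y -59.3
rimBR x 70.0 y 58.1
```

```bash
cat > mkpath.py <<'E'
from plan import *
import heapq,json
S=9.0; TH=np.arange(0,29); ZB=np.arange(0,16.5,.5)
c=np.array([[min(clr(np.radians(t),xb_of(np.radians(t),z,S+(-.5 if t<7 else 0)),z),2.5) for z in ZB] for t in TH])
s=(28,28); e=(0,0); pq=[(0,s,None)];seen={}
while pq:
    d,n,p=heapq.heappop(pq)
    if n in seen: continue
    seen[n]=p
    if n==e: break
    for a,b in ((-1,0),(0,-1),(-1,-1),(-1,-2),(0,1),(-1,1),(-1,-3),(-1,2)):
        m=(n[0]+a,n[1]+b)
        if 0<=m[0] and 0<=m[1]<len(ZB) and m not in seen:
            heapq.heappush(pq,(d+(.3+.5*abs(b))*np.exp(-6*c[m]) +.002*(1+abs(b)),m,n))
P=[];n=e
while n: P.append((int(TH[n[0]]),float(ZB[n[1]]),round(float(c[n]),2)));n=seen[n]
P=P[::-1]; print(P); json.dump(P,open("path.json","w"))
E
python3 mkpath.py
```

```text
[(28, 14.0, 2.5), (27, 12.5, 2.5), (26, 12.5, 2.5), (25, 12.5, 2.18), (24, 12.5, 1.97), (23, 12.5, 1.77), (22, 12.5, 1.59), (21, 11.0, 1.58), (20, 9.5, 1.75), (19, 8.0, 1.93), (18, 8.0, 1.27), (17, 8.0, 0.96), (16, 8.0, 0.75), (15, 8.0, 0.55), (14, 8.0, 0.47), (13, 8.0, 0.54), (12, 8.0, 0.57), (11, 7.5, 0.6), (10, 7.0, 0.57), (9, 7.0, 0.56), (8, 7.0, 0.51), (7, 7.0, 0.46), (6, 5.5, 1.19), (5, 4.0, 1.77), (4, 2.5, 1.66), (3, 1.5, 1.53), (2, 1.5, 1.37), (1, 1.5, 1.19), (0, 0.0, 1.8)]
```

```bash
cat >> h.py <<'E'
from plan import xb_of
AU=np.radians(-115.5);U=np.array([np.cos(AU),np.sin(AU),0]);V=np.array([-U[1],U[0],0]);LO=np.array([.5469,-.1258,.0225])
Y0=-.8
def pose(th,xb,zb,dx,dz=0):
    "tool pose for cell tilt th (deg), rear bottom corner xb,zb (mm, holder frame), holder offset dx"
    t=np.radians(th);c,s=np.cos(t),np.sin(t);Z=np.array([0,0,1.])
    C=LO+(U*(xb+dx+30.75*c-16.5*s)+V*Y0+Z*(zb+dz+30.75*s+16.5*c))*1e-3
    x=-(U*c+Z*s);z=U*s-Z*c
    return C+.0425*z,np.c_[x,np.cross(z,x),z]
def go(th,zb,S,dx,feed=.03,dz=0):
    p,R=pose(th,xb_of(np.radians(th),zb,S),zb,dx,dz); arm.move_l(p,R,feed=feed)
E
python3 - <<'E'
from h import *
th,zb,dx=28,14,-5.
p,R=pose(th,xb_of(np.radians(th),zb,-4),zb,dx,60)
print(arm.solve_ik(p,R))
arm.move_to(p,R); 
f0=F(8);print("hover",np.round(f0,2),arm.current_t(),np.round(arm.current_ee_pos()-p,4))
go(th,zb,-4,dx,.06,25); go(th,zb,-4,dx,.04)
f=F(4)-f0;print("down",np.round(f,2),arm.current_t())
if np.linalg.norm(f)<3:
    S=-4.;log=[]
    while S<14:
        S+=1. if len(log)==0 or log[-1][1]<11 else .4
        go(th,zb,S,dx,.02); f=F(3)-f0; log.append((round(S,1),round(float(f@U),1),round(float(f@V),1),round(float(f[2]),1)))
        if f@U>13 or abs(f@V)>5: break
    print(log,arm.current_t(),arm.current_width())
np.save("f0.npy",f0)
E
```

```text
[ -3.728024    36.40039526  86.51150423 -27.54657096  70.51486409
  34.20965275]
hover [ 0.08  0.52 -1.94] 24.2833 [ 0.0001  0.001  -0.0001]
down [-1.12  1.28  8.82] 25.825
```

Fz rose 8.8 N during the descent, so something touched. The arm stays put while I take one composite picture.

Run:
```python
from h import *
f0=np.load("f0.npy")
print(np.round(F(4)-f0,2),arm.current_width(),arm.current_grasp_force(),arm.current_t())
cs,ck,cw=[arm.get_calibration(n) for n in ("side","scene","wrist")]
s,k,w=[arm.snapshot(n) for n in ("side","scene","wrist")]
q=LO+U*.030; print(proj(cs,LO),proj(ck,LO),proj(ck,q),proj(cw,LO,True))
t=np.array(arm.current_ee_pos());R=np.array(arm.current_tool_rot());C=t-.0425*R[:,2]
a,n=-R[:,0],-R[:,2]
for nm,p in dict(nub=C+a*.03075,flat=C-a*.03075,frontlow=C+a*.029-n*.0165,rearlow=C-a*.03075-n*.0165).items(): 
    print(nm,"holder",np.round([(p-LO)@U*1e3,(p-LO)@V*1e3,(p-LO)[2]*1e3],1),"side",np.round(proj(cs,p)),"scene",np.round(proj(ck,p)),"wr",np.round(proj(cw,p,True)))
v=[cv2.resize(i[:,:,::-1],(400,300),interpolation=cv2.INTER_CUBIC) for i in (s[130:220,195:315],k[190:280,150:270])]
w2=cv2.resize(w[80:272,130:386,::-1],(400,300),interpolation=cv2.INTER_CUBIC)
k2=cv2.resize(k[215:260,190:250,::-1],(400,300),interpolation=cv2.INTER_CUBIC)
cv2.imwrite("pics/n3.png",np.vstack([np.hstack(v),np.hstack([w2,k2])]))
```

```text
[-0.67  0.85  8.4 ] 0.03283773352734349 30.00141441822052 25.8583
[252.23590195 180.24486381] [214.01107687 242.42179216] [200.55256794 245.07802999] [257.68726266 182.32814643]
nub holder [27.9 -0.8 57.6] side [258. 155.] scene [199. 229.] wr [256. 277.]
flat holder [-26.4  -0.8  28.7] side [246. 175.] scene [225. 232.] wr [256. 179.]
frontlow holder [34.1 -0.8 42.2] side [259. 160.] scene [197. 234.] wr [256. 262.]
rearlow holder [-18.6  -0.8  14.1] side [248. 179.] scene [222. 237.] wr [256. 174.]
```

View pics/n3.png

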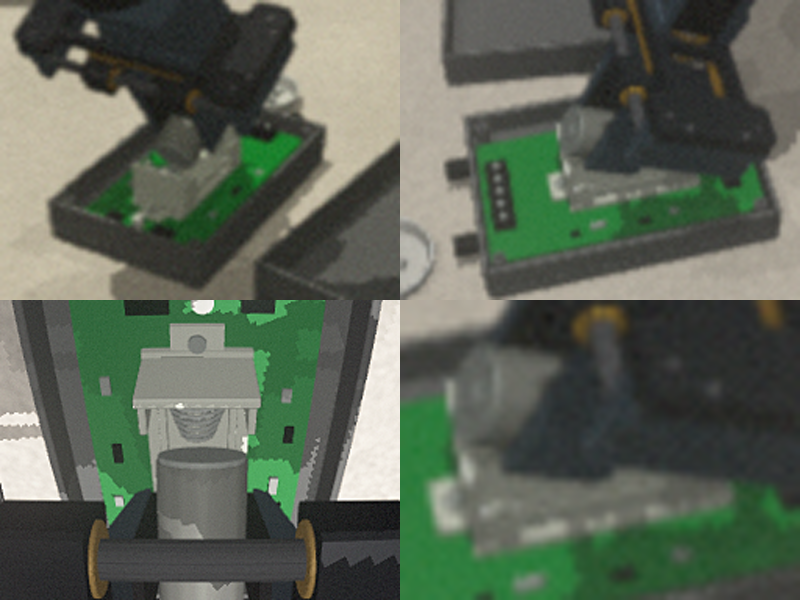

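The picture shows the cell straight and central over the holder, the flat end just ahead of the spring and the nub end close above the lip wall. I check numerically whether it has turned in the hand.

Run:
```python
from h import *
im=arm.snapshot("wrist");cv2.imwrite("pics/w4.png",im[:,:,::-1]);a=cv2.cvtColor(cv2.imread("pics/w3.png"),cv2.COLOR_BGR2GRAY);b=cv2.cvtColor(im,cv2.COLOR_RGB2GRAY)
for n,g in (("w3",a),("w4",b)):
    for r in (180,184,188,194,200): print(n,r,g[r,222:236].tolist(),g[r,280:296].tolist())
    print(n,"col",g[160:204,256:260].mean(1).astype(int).tolist())
```

```text
w3 180 [45, 47, 42, 44, 46, 43, 41, 37, 62, 90, 92, 89, 88, 90] [93, 96, 95, 92, 94, 94, 103, 77, 53, 48, 61, 56, 50, 53, 56, 57]
w3 184 [44, 39, 37, 41, 32, 37, 35, 52, 70, 80, 89, 103, 106, 105] [114, 117, 115, 113, 106, 98, 85, 82, 68, 49, 51, 50, 58, 51, 55, 54]
w3 188 [34, 28, 37, 34, 35, 39, 39, 43, 70, 79, 80, 80, 85, 84] [95, 96, 93, 90, 89, 85, 85, 88, 71, 47, 50, 53, 54, 48, 53, 56]
w3 194 [34, 34, 35, 42, 38, 35, 34, 39, 68, 76, 76, 81, 82, 87] [95, 95, 87, 85, 85, 82, 85, 82, 61, 49, 51, 50, 51, 47, 53, 51]
w3 200 [42, 43, 51, 45, 44, 34, 32, 31, 62, 76, 80, 80, 74, 85] [93, 94, 90, 87, 83, 91, 87, 87, 54, 46, 46, 52, 56, 53, 50, 57]
w3 col [55, 54, 53, 52, 52, 50, 51, 49, 52, 50, 50, 48, 43, 68, 98, 93, 91, 93, 91, 90, 91, 91, 88, 87, 100, 121, 127, 125, 117, 97, 103, 104, 103, 102, 103, 102, 101, 100, 101, 103, 102, 103, 103, 101]
w4 180 [87, 85, 86, 90, 136, 165, 160, 165, 140, 100, 90, 90, 85, 89] [86, 85, 85, 86, 82, 89, 91, 83, 84, 84, 84, 82, 88, 96, 95, 94]
w4 184 [85, 89, 84, 82, 129, 162, 163, 139, 93, 79, 100, 112, 120, 122] [121, 123, 116, 113, 107, 94, 81, 73, 86, 123, 135, 137, 142, 133, 139, 134]
w4 188 [98, 91, 89, 86, 103, 144, 167, 140, 98, 83, 93, 96, 95, 101] [103, 103, 94, 97, 88, 83, 86, 75, 88, 135, 140, 137, 137, 138, 137, 134]
w4 194 [98, 94, 95, 92, 87, 122, 173, 173, 123, 85, 91, 94, 100, 95] [100, 98, 100, 93, 87, 91, 83, 74, 109, 132, 141, 138, 137, 136, 134, 135]
w4 200 [94, 84, 78, 80, 78, 83, 141, 161, 113, 79, 91, 96, 95, 99] [102, 98, 95, 93, 87, 80, 84, 71, 107, 137, 140, 134, 110, 111, 117, 122]
w4 col [129, 133, 127, 134, 130, 135, 132, 122, 110, 128, 133, 149, 167, 146, 96, 86, 91, 89, 90, 88, 90, 88, 87, 87, 116, 141, 140, 130, 115, 109, 113, 107, 113, 112, 110, 114, 111, 111, 116, 116, 119, 117, 118, 117]
```

Run:
```python
from h import *
c=arm.get_calibration("wrist")
H=lambda x,y,z: LO+(U*x+V*y)*1e-3+np.array([0,0,z*1e-3])
for n,p in dict(wallTopOuterL=(-49.5,-21.2,30),wallTopOuterR=(-49.5,20,30),wallTopOuterRz25=(-49.5,20,25),wallTopOuterRz35=(-49.5,20,35),wallbotL=(-49.5,-21,-4),springend_top=(-27.5,-.8,23),springend_bot=(-27.5,-.8,10)).items():
    print(n,np.round(proj(c,H(*p),True),1))
g=cv2.cvtColor(cv2.imread("pics/w4.png"),cv2.COLOR_BGR2GRAY)
for x in (225,240,256,270,285): print(x,g[100:175,x].tolist())
o=np.array(c["cam_to_world"])[:3,3]-LO; print("cam",o@U,o@V,o[2])
t=np.array(arm.current_ee_pos());print("T",np.round([(t-LO)@U,(t-LO)@V,(t-LO)[2]],4), arm.current_joint_positions(),"tau",np.round(arm.current_tau(),1))
```

```text
wallTopOuterL [215.3 145.9]
wallTopOuterR [297.  145.9]
wallTopOuterRz25 [296.  140.6]
wallTopOuterRz35 [298.  151.4]
wallbotL [222.5 115. ]
springend_top [256.  171.5]
springend_bot [256.2 158.1]
225 [84, 86, 89, 84, 84, 80, 85, 87, 86, 82, 100, 141, 132, 142, 161, 156, 159, 146, 132, 132, 132, 136, 137, 137, 136, 135, 138, 138, 135, 137, 135, 137, 136, 136, 139, 139, 136, 134, 135, 139, 138, 135, 131, 152, 173, 164, 161, 153, 184, 133, 88, 96, 107, 101, 108, 116, 113, 123, 130, 133, 136, 152, 152, 157, 155, 147, 149, 142, 141, 140, 132, 132, 128, 128, 125]
240 [162, 158, 160, 159, 162, 161, 160, 158, 160, 163, 161, 159, 148, 151, 160, 163, 125, 134, 136, 141, 133, 137, 134, 134, 139, 137, 139, 139, 140, 136, 139, 137, 140, 140, 139, 136, 137, 138, 138, 140, 141, 135, 133, 158, 175, 159, 177, 181, 176, 121, 117, 119, 106, 110, 138, 151, 149, 163, 162, 159, 159, 161, 161, 159, 159, 162, 156, 158, 158, 160, 157, 156, 158, 161, 156]
256 [158, 165, 126, 102, 127, 125, 124, 125, 120, 129, 126, 124, 127, 122, 138, 162, 121, 137, 137, 134, 139, 141, 138, 144, 136, 140, 137, 137, 135, 141, 
[... 487 characters left out ...]
, 109, 118, 125, 113, 99, 110, 134, 152, 162, 160, 163, 162, 162, 160, 157, 161, 160, 162, 160, 157, 158, 158, 123]
285 [87, 89, 85, 90, 93, 86, 89, 89, 86, 90, 121, 142, 141, 156, 164, 159, 163, 137, 133, 136, 137, 140, 138, 138, 139, 139, 138, 138, 137, 138, 141, 141, 138, 139, 135, 136, 135, 139, 139, 136, 138, 136, 134, 163, 170, 163, 163, 158, 163, 139, 167, 165, 164, 167, 161, 165, 163, 158, 159, 160, 161, 159, 156, 159, 161, 158, 155, 187, 237, 233, 215, 141, 180, 236, 240]
cam -0.1312478754025047 0.000808206527168458 0.15512465823961014
T [ 0.0207 -0.0008  0.0056] [ -3.72018697  41.17895286  88.61870545 -28.92453247  64.4618557
  37.74761061] tau [ -0.7 -89.  -23.1  -2.1   1.2  -0. ]
```

Run:
```python
from h import *
k=arm.get_calibration("scene")
t=np.array(arm.current_ee_pos());R=np.array(arm.current_tool_rot());C=t-.0425*R[:,2];a,n=-R[:,0],-R[:,2]
for d in (6,10.5,15,20,30,42.5):
    for b in (16,-16):
        for w in (17,30): print(d,b,w,np.round(proj(k,C+(a*b-n*d+V*w)*1e-3),1),"hz",round((C+(a*b-n*d)*1e-3-LO)[2]*1e3,1),end=" | ")
    print()
print(proj(k,LO+U*.033+V*.02+[0,0,.0375]),proj(k,LO-U*.0514+V*.02+[0,0,.03]),proj(k,LO-U*.095+V*.063+[0,0,.0115]),proj(k,LO+U*.095+V*.063+[0,0,.0115]))
im=arm.snapshot("scene")
# holder & logger landmarks: whites
m=cv2.cvtColor(im,cv2.COLOR_RGB2GRAY)
cv2.imwrite("pics/n4.png",cv2.resize(im[205:265,180:260,::-1],(800,600),interpolation=cv2.INTER_CUBIC))
```

```text
6 16 17 [205.6 237.9] hz 45.3 | 6 16 30 [206.6 242.9] hz 45.3 | 6 -16 17 [219.3 239.4] hz 30.3 | 6 -16 30 [220.5 244.4] hz 30.3 | 
10.5 16 17 [204.7 239.2] hz 41.4 | 10.5 16 30 [205.7 244.2] hz 41.4 | 10.5 -16 17 [218.4 240.7] hz 26.3 | 10.5 -16 30 [219.6 245.6] hz 26.3 | 
15 16 17 [203.9 240.5] hz 37.4 | 15 16 30 [204.9 245.5] hz 37.4 | 15 -16 17 [217.6 242. ] hz 22.4 | 15 -16 30 [218.7 246.9] hz 22.4 | 
20 16 17 [203.  241.9] hz 33.0 | 20 16 30 [203.9 246.9] hz 33.0 | 20 -16 17 [216.6 243.3] hz 18.0 | 20 -16 30 [217.7 248.3] hz 18.0 | 
30 16 17 [201.1 244.7] hz 24.2 | 30 16 30 [202.1 249.7] hz 24.2 | 30 -16 17 [214.7 246.1] hz 9.1 | 30 -16 30 [215.8 251. ] hz 9.1 | 
42.5 16 17 [198.9 248.2] hz 13.1 | 42.5 16 30 [199.8 253.2] hz 13.1 | 42.5 -16 17 [212.4 249.5] hz -1.9 | 42.5 -16 30 [213.4 254.4] hz -1.9 | 
[198.91242735 242.91094036] [238.430196   237.23086544] [263.03206624 254.50425642] [172.92483719 273.26342733]
```

View pics/n4.png

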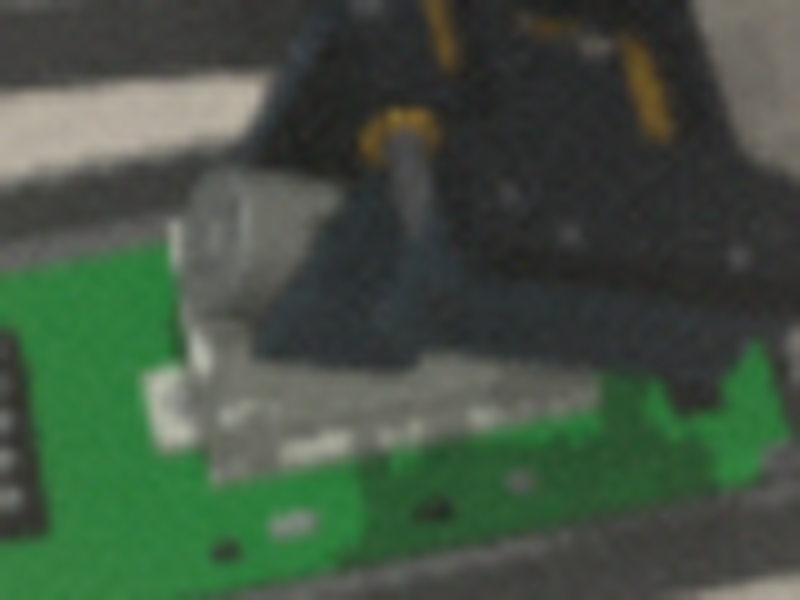

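The picture shows the fingertips clear, at display y≈360, and the can's lower front edge at (215,325) just above the wall top. I probe upward to see how the contact behaves.

Run:
```python
from h import *
f0=np.load("f0.npy"); r=lambda m:print(m,np.round([(F(5)-f0)@U,(F(1)-f0)@V,(F(5)-f0)[2]],1),round(arm.current_t(),2))
r("now")
for dz in (.4,.8,2,6): go(28,14,-4,-5,.03,dz); r(dz)
```

```text
now [-0.5 -1.2  8.9] 26.2
0.4 [-0.2 -0.7  5.7] 26.54
0.8 [0.3 0.1 2.8] 26.88
2 [0.6 0.2 0.5] 27.23
6 [ 0.4 -0.3  0.4] 27.6
```

That explains it. My clearance profile left out the can's underside, which rests on the tip of the lip. The touch also gives the holder offset, about -6 mm, which agrees with the wall edge seen by the wrist camera. I fix the profile and replan with that offset.

```bash
sed -i 's/pr=\[(59.5,0)/pr=[(5,0),(30,0),(59.5,0)/' plan.py; sed -i 's/^S=9.0/S=9.2/; s/s=(28,28)/s=(28,32)/' mkpath.py; python3 mkpath.py
python3 - <<'E'
from plan import *
t=np.radians(28)
for zb in (16,18,20): print(zb,[round(float(clr(t,xb_of(t,zb,S),zb)),1) for S in (-4,-2,0,2,4,6,8,9)])
E
```

```text
[(28, 16.0, 2.5), (27, 14.5, 2.5), (26, 13.0, 2.5), (25, 12.5, 2.38), (24, 12.5, 2.17), (23, 12.5, 1.97), (22, 12.5, 1.79), (21, 11.0, 1.77), (20, 9.5, 1.94), (19, 8.0, 2.11), (18, 8.0, 1.46), (17, 8.0, 1.16), (16, 8.0, 0.95), (15, 8.0, 0.75), (14, 8.0, 0.67), (13, 8.0, 0.72), (12, 8.0, 0.77), (11, 7.0, 0.79), (10, 7.0, 0.77), (9, 7.0, 0.76), (8, 7.0, 0.71), (7, 7.0, 0.66), (6, 5.5, 1.19), (5, 4.0, 1.97), (4, 2.5, 1.86), (3, 1.5, 1.73), (2, 1.5, 1.57), (1, 1.5, 1.39), (0, 0.0, 1.92)]
16 [1.9, 2.7, 3.7, 4.6, 5.6, 6.5, 7.4, 8.0]
18 [4.1, 5.0, 6.0, 6.9, 7.8, 8.8, 9.7, 10.2]
20 [6.4, 7.3, 8.2, 9.2, 10.1, 11.0, 12.0, 12.5]
```

Run:
```python
from h import *
f0=F(8); np.save("f0.npy",f0); dx=-6.; log=[]
go(28,16,-2,dx,.05)
def rd(S):
    f=F(3)-f0; v=[round(float(q),1) for q in (f@U,f@V,f[2])]; log.append((round(S,1),*v)); return v
S=-2; v=rd(S)
while S<12 and v[0]<12 and abs(v[1])<5 and abs(v[2])<9:
    S+=2 if v[0]<6 else min(2,max(.3,(13-v[0])/1.6))
    go(28,16,S,dx,.02); v=rd(S)
print(log,arm.current_t(),arm.current_width(),arm.current_grasp_force())
```

```text
[(-2, -0.3, 0.9, 0.2), (0, 1.6, 0.2, 0.5), (2, 4.5, 0.5, 1.3), (4, 6.0, 0.2, 1.0), (6, 8.6, 0.4, 2.4), (8, 11.1, 0.8, 3.3), (9.2, 11.7, 0.9, 3.8), (10.0, 13.0, 0.6, 4.0)] 29.8833 0.03240689770853468 29.999075531959534
```

The spring touched at S≈0, which confirms the offset of -6 mm. The hand yields about 2 mm, so the measured force sets the true squeeze. Now the roll-in, with force feedback.

Run:
```python
from h import *
f0=np.load("f0.npy"); dx=-6.; S=10.; F1=13.
W=[(25,12.5,14),(22,12.5,14.5),(19,8,15),(16.5,8,15.2),(14,8,15.2),(11.5,7.5,15.2),(9,7,15.2),(7,6.7,15),(5,4,14.5),(3,1.8,14.3)]
for th,zb,Ft in W:
    S+=np.clip((Ft-F1)/1.3,-1,1); go(th,zb,S,dx,.02)
    f=F(4)-f0; F1=f@U; print((th,zb,round(S,1)),np.round([F1,f@V,f[2]],1))
    if F1>17.5 or F1<8 or abs(f@V)>6 or abs(f[2])>9: print("ABORT");break
print(arm.current_t(),arm.current_width()); open("S.txt","w").write(f"{S} {F1}")
```

```text
(25, 12.5, np.float64(10.8)) [13.2  0.6  8.4]
(22, 12.5, np.float64(11.7)) [15.   1.1  6.2]
(19, 8, np.float64(11.7)) [15.3  0.6  7.4]
(16.5, 8, np.float64(11.7)) [15.3  1.2  5.1]
(14, 8, np.float64(11.6)) [15.4  1.3  3.5]
(11.5, 7.5, np.float64(11.4)) [15.6  0.1  5.9]
(9, 7, np.float64(11.1)) [15.8  0.4  5.8]
(7, 6.7, np.float64(10.5)) [15.3 -0.1  6.1]
(5, 4, np.float64(9.9)) [14.5  0.2  2.9]
(3, 1.8, np.float64(9.7)) [14.8 -0.2  1.5]
33.3833 0.032322629172350896
```

Run:
```python
from h import *
f0=np.load("f0.npy"); dx=-6.; S,F1=map(float,open("S.txt").read().split())
for th,zb,Ft in [(2,1,14.5),(1,.5,14.3),(0,.2,14.2),(0,0,14)]:
    S+=np.clip((Ft-F1)/1.4,-.6,.6); go(th,zb,S,dx,.015)
    f=F(4)-f0; F1=f@U; print((th,zb,round(S,2)),np.round([F1,f@V,f[2]],1))
    if F1>17.5 or F1<8 or abs(f@V)>6 or abs(f[2])>7: print("ABORT");break
print(arm.current_t(),arm.current_width()); open("S.txt","w").write(f"{S} {F1}")
c=arm.get_calibration("wrist");im=arm.snapshot("wrist");cv2.imwrite("pics/w5.png",im[:,:,::-1])
g=cv2.cvtColor(im,cv2.COLOR_RGB2GRAY)
for r in (188,194): print(r,g[r,222:236].tolist(),g[r,280:296].tolist())
print("col",g[160:200,256:260].mean(1).astype(int).tolist())
```

```text
(2, 1, np.float64(9.48)) [14.6 -0.5  3.8]
(1, 0.5, np.float64(9.29)) [14.8 -1.   2.6]
(0, 0.2, np.float64(8.87)) [13.7 -1.1  4.1]
(0, 0, np.float64(9.11)) [15.8 -1.6  6.4]
34.5167 0.03215962862054585
188 [144, 115, 124, 164, 168, 167, 168, 148, 99, 81, 93, 97, 106, 117] [93, 94, 94, 90, 88, 83, 86, 74, 81, 124, 159, 167, 169, 172, 133, 92]
194 [104, 146, 168, 162, 161, 165, 166, 144, 96, 82, 85, 89, 86, 91] [93, 96, 89, 88, 82, 85, 81, 69, 128, 167, 152, 143, 145, 145, 96, 113]
col [239, 239, 233, 186, 169, 192, 173, 139, 184, 172, 151, 197, 165, 154, 198, 170, 174, 163, 125, 194, 188, 120, 93, 93, 105, 162, 201, 179, 138, 140, 159, 158, 138, 104, 107, 107, 108, 108, 109, 107]
```

Run:
```python
from h import *
f0=np.load("f0.npy"); dx=-6.; S,F1=map(float,open("S.txt").read().split()); log=[]
while F1>1.5 and S>1 and arm.current_t()<44:
    S-=.8 if F1>9 else .4; go(0,.5,S,dx,.01)
    f=F(3)-f0; F1=f@U; log.append([round(float(q),1) for q in (S,F1,f@V,f[2])])
    if abs(f@V)>6 or abs(f[2])>8: print("ABORT");break
print(log,arm.current_t()); open("S.txt","w").write(f"{S} {F1}")
```

```text
[[8.3, 13.5, -0.1, 1.1], [7.5, 12.8, -0.3, 0.9], [6.7, 11.9, -0.8, 1.4], [5.9, 10.7, -0.7, 1.5], [5.1, 9.3, -0.8, 1.5], [4.3, 7.8, -0.8, 0.9], [3.9, 5.9, -1.0, 1.1], [3.5, 1.9, -1.6, 1.1], [3.1, -3.7, -2.3, 1.7]] 37.0417
```

Run:
```python
from h import *
f0=np.load("f0.npy"); dx=-6.
go(0,.1,3.45,dx,.01); f=F(4)-f0; print(np.round([f@U,f@V,f[2]],1))
arm.grip(.036); f=F(4)-f0; print("released",np.round([f@U,f@V,f[2]],1),arm.current_grasp_force())
arm.grip(.046)
go(0,.1,3.45,dx,.04,20); f=F(4)-f0; print("up20",np.round([f@U,f@V,f[2]],1)); go(0,.1,3.45,dx,.12,110)
p,_=pose(0,xb_of(0,0,3.45),0,dx,110); arm.move_to(p+U*.045+[0,0,-.0],rot(-25.5)); arm.sleep(.1)
c=arm.get_calibration("wrist");im=arm.snapshot("wrist");cv2.imwrite("pics/w6.png",im[:,:,::-1]);print(arm.current_t())
H=lambda x,y,z: LO+(U*(x-6)+V*(y-.8))*1e-3+np.array([0,0,z*1e-3])
for n,q in dict(flat_top=(-26.5,0,33),flatL=(-26.5,-16.5,16.5),flatR=(-26.5,16.5,16.5),midL=(0,-16.5,16.5),midR=(0,16.5,16.5),canfront_top=(33,0,33),liptip=(29.5,0,37.5),wallout=(39,0,37.5),swin=(-41.5,0,30)).items(): print(n,np.round(proj(c,H(*q),True),1))
a=proj(c,H(-26.5,0,33),True);b=proj(c,H(33,0,33),True)
g=cv2.cvtColor(im,cv2.COLOR_RGB2GRAY)
x=int(round(a[0]));r0=int(a[1])-30;print("col",x,r0,g[r0:int(b[1])+25,x-1:x+2].mean(1).astype(int).tolist())
for t in (.1,.4,.7,.95):
    r=int(round(a[1]+(b[1]-a[1])*t)); print("row",r,x-45,g[r,x-45:x+46].tolist())
```

```text
[-1.2 -3.1  6.9]
released [-3.7  1.4  1.7] 1.6015837714076042
up20 [ 0.3 -0.3  1. ]
40.0583
flat_top [257.5 104.4]
flatL [239.4 105.4]
flatR [275.9 105.4]
midL [239.5 134.4]
midR [275.8 134.4]
canfront_top [257.6 173.2]
liptip [257.5 170.2]
wallout [257.5 181.1]
swin [257.5  87.4]
col 258 74 [146, 197, 241, 241, 241, 212, 206, 208, 209, 207, 225, 239, 241, 239, 186, 151, 174, 125, 143, 210, 143, 133, 185, 166, 120, 189, 153, 137, 204, 147, 141, 203, 201, 194, 161, 155, 158, 157, 155, 156, 156, 159, 155, 158, 156, 157, 158, 155, 156, 155, 155, 155, 155, 153, 156, 155, 155, 154, 154, 155, 154, 156, 156, 153, 154, 155, 154, 154, 153, 154, 153, 157, 152, 151, 155, 154, 153, 152, 154, 153, 152, 154, 152, 153, 153, 153, 153, 151, 153, 158, 141, 105, 103, 104, 107, 104, 98, 145, 189, 181, 173, 163, 160, 162, 165, 165, 159, 151, 160, 183, 149, 88, 97, 98, 97, 95, 96, 98, 99, 98, 97, 100, 98, 96]
row 111 213 [142, 145, 143, 145, 146, 142, 147, 144, 144, 144, 146, 144, 139, 148, 144, 141, 146, 152, 116, 152, 152, 148, 137, 225, 250, 252, 167, 166, 113, 93, 105, 113, 119, 124, 127, 123, 130, 13
[... 912 characters left out ...]
 123, 123, 121, 127, 137, 140, 141, 144, 143, 146, 148, 154, 157, 159, 156, 154, 147, 148, 151, 144, 144, 145, 139, 137, 139, 128, 131, 117, 109, 98, 150, 250, 217, 149, 139, 143, 147, 145, 145, 145, 141, 145, 145, 148, 101, 141, 164, 164, 148, 146, 147, 145, 148, 156, 160, 155, 161]
row 170 213 [93, 96, 92, 97, 115, 133, 132, 122, 98, 86, 87, 90, 93, 95, 99, 97, 89, 93, 101, 103, 101, 91, 143, 175, 169, 111, 111, 148, 147, 117, 86, 92, 91, 89, 90, 90, 90, 94, 96, 98, 94, 95, 105, 103, 97, 98, 101, 108, 107, 102, 99, 101, 101, 97, 102, 99, 95, 123, 103, 113, 121, 109, 93, 82, 94, 156, 172, 144, 109, 85, 93, 91, 95, 90, 94, 93, 93, 91, 89, 93, 92, 75, 81, 63, 55, 116, 156, 153, 155, 155, 151]
```

```bash
python3 -c "
from h import *
print(arm.sign_off(),arm.current_t())"
```

```text
the job is handed in; nothing more can be done
the job is handed in; nothing more can be done
```

The large cell is loaded and the job was handed in just after 40 s of robot time; the last wrist image shows it lying level with its nub end under the lip. The greatest spring force I read was 15.8 N, and during the approach the can's underside briefly rested on the lip tip with about 9 N (the limit is 22 N).

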